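Seat a bracket in the weld fixture and hold the chill slide at its mark

ROBOT

A 7-joint arm with a two-finger parallel gripper is mounted at the origin on the work surface. World frame = base frame: x ahead of the robot, y to its left, z up, the work surface at z = 0. Lengths are in m, angles in rad, forces in N, time in s.
With the tool pointing down it reaches from about 0.4 to 0.875 m from the base axis. Payload 6.5 kg.
Tool frame: the origin (TCP) lies midway between the tips of the shut fingers; the grasp point (between the pads) lies 19 mm behind it; z points along the fingers, y is the line along which they close (so a half turn about z gives the same grasp; the last joint's range is limited). The gripper opens to 88 mm and grips with 3 to 60 N. Pads are 18 mm wide; open, the fingers measure 123 mm over their backs; the gripper's body (75 mm by 187 mm) begins 45 mm behind the grasp point.
Start: joints at [1.228, 0.536, -0.004, 1.538, 0.003, 1.067, -0.071], TCP at [0.178, -0.625, 0.202] pointing down, gripper open.
Joint ranges: [-2.7, 2.7], [-0.37, 2.16], [-1.27, 1.26], [0.24, 2.4], [-1.31, 4.45], [0.19, 1.91], [-2.76, 2.76]. Speed limits (rad/s): [2.39, 2.39, 3.14, 3.14, 3.14, 3.14, 3.14].

INTERFACE

Orientations are given as a unit quaternion [w, x, y, z].
In Python, from cell import manip, snapshot, close_job gives the robot as it stands. The module is installed in compiled form; this text tells all that it offers.
- The arm moves only by the shell command python3 -m crank 'ROWS' [OPENING] [FORCE]. ROWS is JSON, one flat list of numbers, 4 for each row, row after row: the shift along the tool's x, y, z in mm, then the turn about the tool's z in rad. In form: [tx, ty, tz, roll, tx, ty, tz, roll, ...]. A call has 1 to 10 rows; each row shifts and turns the commanded pose from where the row before left it, along the tool's axes as they then stand; what a row does not reach is not made up. A row lasts 1/10 s, in which the tool goes at most 50 mm and 8.59 degrees, less where a joint would pass 70% of its speed; a pose out of reach is approached as far as the arm can. A call with a gripper value outside its range is refused whole. OPENING is the closure, from -1 (fully open) to 1 (shut), set as the call begins (- or left out, the last holds). The fingers move at their own pace and stop on an object; FORCE is the grip in N (left out, the last holds). Time passes only in rows, so rows that do not move let the fingers close. It gives the time, the measured TCP pose, the force, the opening and the grip force at its end, in the units of the state.
- manip.read_state(): the state, without advancing time (a new reading comes with each control period).
- snapshot(name): name is "side" or "top"; returns a dict with "frame" (400x640x3 uint8, blue, green, red), "z_map" (400x640 float32, m along the optical axis (not along the pixel's ray), 0 where there is no reading), "fx", "fy", "cx", "cy" (pixels), "R" (3x3) and "t" (3): a world point X has camera coordinates R X + t. Camera axes: x right, y down, z forward; pixel columns grow to the right and rows downward; lengths in m; the calibration is good to about 2 mm. A picture is of the moment at which its call begins.
- close_job(): hands the job in; it is judged then, once.
The state is a dict: "t": time; "qpos": joint angles; "dq": joint speeds; "joint_torque": joint torques, N m; "position": TCP position; "tcp_rot": TCP orientation; "wrist_force": force on the tool from outside, world axes, zero at the start; "wrist_torque": the same for the moment, N m; "width": opening from 0.0 (shut) to 1.0 (fully open); "grip_force": force on a finger pad.
Only numpy, scipy, OpenCV 4.12 (cv2) and the standard library are available. Lean on these libraries where they do the work, as an engineer would, in place of code of your own. Each camera call takes 0.05 s, during which the arm holds its last target. There are 200 camera calls.

TASK

Lower the two-hole bracket (do not drop it) over the two locating pins of the weld fixture until it sits flush, either way round, and let go of it. Then pull the fixture's spring-return slide, the one with the upright handle, out until its pointer lines up with the mark on the clip, so that the copper bar is under the joint, and finish while still holding it there with the gripper, because the spring would take it back. Leave the bracket seated and the spray can, hammer and angle iron where they are.

Things in the scene. Friction and masses are not known exactly. Their poses are not given: they have to be found in the camera images.
- lug (a point): Centre of the lug of the loose aluminium bracket: plate 70 (own x) x 150 (own y) x 8 mm, upright lug on its middle 10 (x) x 40 (y) mm, top 50 mm over the underside. This point is 29 mm above the underside, on the lug's axis. Two 14 mm through holes lie 36 mm either side of it along y. Starts flat on the table, lug up. About 0.45 kg. Fits either way round.
- nest (a point): Point half-way between the fixture's two locating pins, on the rest face for the plate, 40 mm over the table. x: from the slide's handle to its spring housing (roughly away from the robot), y: along the pins, z up. Pins 36 mm either side along y, 12 mm thick, 21 mm tall, top 7 mm tapered. Bolted grey base 280 x 205 x 12 mm, from 180 mm (-x) to 100 mm (+x) of this point.
- bracket: The same bracket; origin at the centre of the plate's underside, x across the lug's thin side, y along the plate, z up. Seated, this point coincides with nest and its y lies along nest's y.
- handle (a point): Centre of the slide's upright black handle: 16 mm thick along the pull (x), 30 mm wide (y), 44 mm tall; top 22 mm above, foot on the slide's bar 22 mm below. At home 95 mm from nest along -x, 62 mm along -y, 12 mm above it. Free in front and behind: pinch it from above. Axes as for nest; pull along -x.
- chill_slide (a joint): How far the slide is pulled out, m: 0 home, grows as it is pulled along the fixture's -x, stop at 0.085. A spring draws it home at all times: about 4 N at home, 11 N at 0.065 m. The mark is set between 0.040 and 0.066 m.
- pointer (a point): Tip of the slide's pointer, a steel blade 4 mm thick that juts sideways (-y) out of the slide's bar, in line with the middle of the handle (same x along the fixture), 26 mm from it along -y and 27 mm below it. Axes as for nest.
- mark (a point): The mark: an upright aluminium blade 4 mm thick and 12 mm tall on the middle of a dark 22 mm clip, fixed on the fixture beside the slide, at another setting each time. Pointer and mark are in line when both have the same x along the fixture; a 3 mm gap along y stays between them. Axes as for nest.
- can_mid (a point): Middle of a standing spray can, 60 mm across and 170 mm tall. Not to be moved.
- hammer_mid (a point): Middle of a hammer lying on the table, about 12 mm above it. Not to be moved.
- angle_mid (a point): Middle of a 100 mm long piece of steel angle, 50 mm wide and tall, lying on the table. Not to be moved.
There are look-alikes about, which are no part of the job. Leave any red or yellow look-alike of the bracket alone.

How it is judged:
On the way:
1. the bracket is seated flush on the pins and let go, the slide still home (z of lug in the frame of nest between 0.026 and 0.0315 m and horizontal distance between lug and nest below 0.004 m and angle between the y axis of lug and the y axis of nest, either way round below 0.06 rad and angle between lug's own z axis and vertical below 0.03 rad and contact force between bracket and the fingers below 0.5 N and contact force between bracket and the arm below 0.5 N and value of joint chill_slide below 0.012 m), for 0.2 s.
At the end, for the whole second after the job is handed in: Through the last second the gripper holds the slide (over 2 N) still, its pointer within 5 mm of the mark along the pull and the bracket not propping it; the bracket lies flush on the pins (within 2.5 mm in height, 4 mm sideways, 0.06 rad in yaw, 0.03 rad of tilt) and is not touched (z of lug in the frame of nest between 0.026 and 0.0315 m and horizontal distance between lug and nest below 0.004 m and angle between the y axis of lug and the y axis of nest, either way round below 0.06 rad and angle between lug's own z axis and vertical below 0.03 rad and contact force between bracket and the fingers below 0.5 N and contact force between bracket and the arm below 0.5 N and x of pointer in the frame of mark between -0.005 and 0.005 m and velocity of joint chill_slide between -0.02 and 0.02 m/s and contact force between chill_slide and the fingers above 2 N and contact force between chill_slide and bracket below 0.5 N); the arm keeps its last pose, push and grip.
It fails at once if the spray can is knocked or moved (distance of can_mid from where it was at the start of the episode above 0.02 m).
It fails at once if the hammer is knocked or moved (distance of hammer_mid from where it was at the start of the episode above 0.02 m).
It fails at once if the angle iron is knocked or moved (distance of angle_mid from where it was at the start of the episode above 0.02 m).
It fails at once if the bracket is dropped onto the pins or the fixture instead of lowered (horizontal distance between lug and nest below 0.03 m and z of lug in the frame of nest below 0.055 m and linear speed of bracket above 0.4 m/s and contact force between bracket and the fingers below 0.5 N).
It also fails if it takes over 64 s, if anything falls off the work surface, if the arm or the gripper's body presses on something with over 40 N, if the wrist force passes 120 N, or if a joint passes its speed limit or range.

## Working session

There is one attempt and no reset: what is moved stays moved. The work goes in short steps, Python scripts to look and compute and a shell command to move; the robot and the scene stay as the last step left them, time stands still between calls to the robot, and variables do not carry over. Pictures are saved under pics/ and viewed, at most 10 in all, crops included, and the job is handed in when it is done.

```bash
mkdir -p pics
cat > h.py <<'E'
import numpy as np, cv2, pickle
from cell import manip, snapshot
def snap(n,f):
    s=snapshot(n); cv2.imwrite(f'pics/{f}.png',s['frame']); pickle.dump(s,open(f'{f}.pkl','wb')); return s
def load(f): return pickle.load(open(f'{f}.pkl','rb'))
def at_z(s,u,v,z):
    R,t=np.array(s['R']),np.array(s['t']); C=-R.T@t
    d=R.T@np.array([(u-s['cx'])/s['fx'],(v-s['cy'])/s['fy'],1]); return C+d*(z-C[2])/d[2]
def dep(s,u,v):
    Z=s['z_map'][int(round(v)),int(round(u))]; R,t=np.array(s['R']),np.array(s['t'])
    return R.T@(Z*np.array([(u-s['cx'])/s['fx'],(v-s['cy'])/s['fy'],1])-t)
def proj(s,X):
    c=np.array(s['R'])@X+s['t']; return s['fx']*c[0]/c[2]+s['cx'],s['fy']*c[1]/c[2]+s['cy']
def tri(s1,p1,s2,p2):
    P=lambda s:np.array([[s['fx'],0,s['cx']],[0,s['fy'],s['cy']],[0,0,1]])@np.c_[s['R'],s['t']]
    X=cv2.triangulatePoints(P(s1),P(s2),np.float64(p1).reshape(2,1),np.float64(p2).reshape(2,1)); return (X[:3]/X[3]).ravel()
E
python3 - <<'E'
from h import *
np.set_printoptions(precision=4,suppress=True)
for n in('side','top'):
    s=snap(n,n+'0'); print(n,s['fx'],s['cx'],s['cy'],-np.array(s['R']).T@s['t'],np.array(s['R']))
st=manip.read_state(); print(st['position'],st['tcp_rot'],st['t'])
E
```

```text
side 373.96021442616853 318.0279586039512 203.2796987951432 [0.2146 0.8782 0.6956] [[-0.9344 -0.3559  0.0135]
 [-0.2083  0.5153 -0.8313]
 [ 0.2889 -0.7796 -0.5556]]
top 371.33348931579644 320.9226732144585 201.13038565073916 [ 0.3677 -0.0136  1.0434] [[ 0.0183 -0.9994 -0.0305]
 [-0.9838 -0.0125 -0.1788]
 [ 0.1783  0.0333 -0.9834]]
[ 0.1774 -0.6247  0.201 ] [-0.0008  0.9904  0.138  -0.0002] 0.1
```

View pics/top0.png

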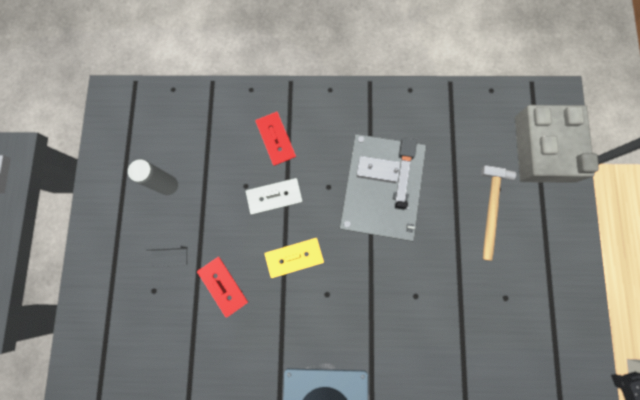

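View pics/side0.png

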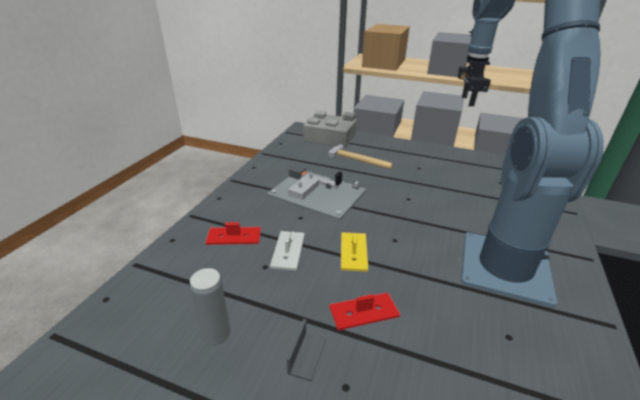

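Run:
```python
from h import *
a=load('top0')['frame'];b=load('side0')['frame']
f=lambda im,x,y,w,h,W,H:cv2.resize(im[y:y+h,x:x+w],(W,H),interpolation=cv2.INTER_CUBIC)
c=np.hstack([f(a,336,130,95,115,475,575),f(b,262,160,108,58,324,174) if 0 else np.vstack([f(a,242,172,64,48,320,240),f(b,265,225,45,50,320,335)])])
cv2.imwrite('pics/c1.png',c)
cv2.imwrite('pics/c2.png',f(b,264,162,106,56,795,420))
```

```text
(no output)
```

View pics/c1.png

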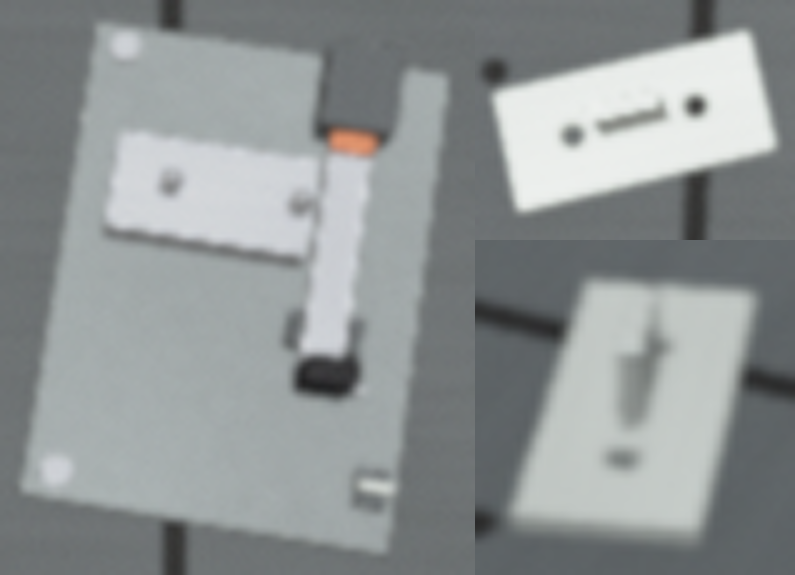

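View pics/c2.png

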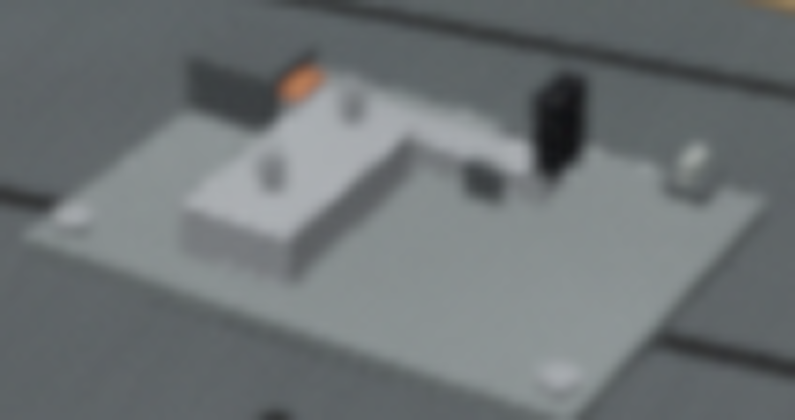

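Run:
```python
from h import *
np.set_printoptions(precision=4,suppress=True)
T=load('top0');S=load('side0')
ct=lambda x,y:(336+(x+.5)/5-.5,130+(y+.5)/5-.5)
cs=lambda x,y:(264+(x+.5)/7.5-.5,162+(y+.5)/7.5-.5)
for n,a,b in [('pinL',(172,176),(271,159)),('pinR',(301,200),(351,94)),('handle top',(330,370),(568,82)),('mark top',(375,488),(697,150)),('screw1',(126,44),(74,214)),('screw2',(56,469),(559,372)),('pinLbase',(172,188),(271,188))]:
    X=tri(T,ct(*a),S,cs(*b)); print(n,X, 'reproj',np.subtract(proj(T,X),ct(*a)))
for n,s,box in [('top',T,(242,172,64,48)),('side',S,(265,225,45,50))]:
    x,y,w,h=box; f=s['frame'][y:y+h,x:x+w]
    m=(f.min(2)>150).astype(np.uint8)
    c=max(cv2.findContours(m,cv2.RETR_EXTERNAL,cv2.CHAIN_APPROX_NONE)[0],key=cv2.contourArea)
    p=np.array([at_z(s,*(q[0]+[x,y]),0.008)[:2] for q in c],np.float32)*1000
    print(n,cv2.minAreaRect(p))
    zz=[dep(s,u,v)[2] for u in range(x,x+w) for v in range(y,y+h) if m[v-y,u-x]]; print(np.percentile(zz,[5,50,95]))
# base plate, block via depth in top
vv,uu=np.mgrid[130:246,336:431]; P=np.array([dep(T,u,v) for u,v in zip(uu.ravel(),vv.ravel())])
for lo,hi in[(.009,.02),(.034,.046)]:
    k=(P[:,2]>lo)&(P[:,2]<hi); print(lo,k.sum(),np.median(P[k,2]),cv2.minAreaRect((P[k,:2]*1000).astype(np.float32)))
```

```text
pinL [ 0.6493 -0.1132  0.0551] reproj [0.0555 0.2199]
pinR [ 0.6377 -0.1832  0.0541] reproj [-0.0374 -0.1541]
handle top [ 0.5377 -0.1932  0.0768] reproj [0.1083 0.5265]
mark top [ 0.4815 -0.2232  0.037 ] reproj [0.0166 0.0908]
screw1 [ 0.7383 -0.0909  0.0183] reproj [0.0663 0.2359]
screw2 [ 0.4914 -0.0518  0.0199] reproj [0.0143 0.072 ]
pinLbase [ 0.6485 -0.1144  0.039 ] reproj [-0.0784 -0.3106]
top ((569.6727905273438, 157.47708129882812), (74.34819030761719, 154.12368774414062), 14.672470092773438)
[0.0011 0.0083 0.0384]
side ((569.912353515625, 157.1597900390625), (71.28131103515625, 153.4925994873047), 14.825847625732422)
[0.0043 0.0075 0.0246]
0.009 4936 0.012160096937096791 ((600.6840209960938, -153.25875854492188), (204.4019775390625, 280.2663269042969), 81.13028717041016)
0.034 1008 0.040296539489658965 ((642.185302734375, -152.351318359375), (148.03948974609375, 201.60379028320312), 77.97581481933594)
```

The white/bare bracket is at top (274,196); red (275,138), red (222,287) and yellow (294,258) are look-alikes. The crop confirms bare metal with a lug and two holes. Fixture pins are at top about (370,165) and (396,170), handle at (401,204), mark at (411,227). Heights and sizes check out. I'll move above the bracket now.

```bash
python3 -m crank '[29.6,-32.2,0,0,29.6,-32.2,0,0,29.6,-32.2,0,0,29.6,-32.2,0,0,29.6,-32.2,0,0,29.6,-32.2,0,0,29.6,-32.2,0,0,29.6,-32.2,0,0,29.6,-32.2,0,0,29.6,-32.2,0,0]' -1
python3 -m crank '[29.6,-32.2,0,0,29.6,-32.2,0,0,29.6,-32.2,0,0,29.6,-32.2,0,0,29.6,-32.2,0,0,29.6,-32.2,0,0,29.6,-32.2,0,0,29.6,-32.2,0,0,29.6,-32.2,0,0,29.6,-32.2,0,0]'
python3 -m crank '[0,0,0,-0.14,0,0,0,-0.14,0,0,0,-0.14,0,0,0,-0.14,0,0,0,-0.14,0,0,0,-0.14,0,0,0,-0.14,0,0,0,-0.14,0,0,0,-0.14,0,0,0,-0.14]'
python3 -m crank '[0,0,0,-0.14,0,0,0,-0.01,0,0,0,0,0,0,0,0]'
cat >> h.py <<'E'
def goal(x,y,z,yawdeg):
    "remaining move in the tool's axes (mm) then roll; yaw = world angle of tool x"
    from scipy.spatial.transform import Rotation as Ro
    st=manip.read_state(); q=st['tcp_rot']; R=Ro.from_quat([q[1],q[2],q[3],q[0]]).as_matrix()
    a=np.arctan2(R[1,0],R[0,0]); d=R.T@(np.array([x,y,z])-st['position'])*1000
    print('t',st['t'],'pos',np.round(st['position'],4),'yaw',np.round(np.degrees(a),2),'tilt',np.round(R[:2,2],4),'move',np.round(d,1),'roll',np.round(-((np.radians(yawdeg)-a+np.pi)%(2*np.pi)-np.pi),3),'F',np.round(st['wrist_force'],1),'w',st['width'],'g',st['grip_force'])
E
python3 -c "
from h import *
goal(.5698,.1573,.014,104.7)
print(manip.read_state()['qpos'])"
```

```text
t: 1.1
position: [0.3746, -0.2329, 0.2018]
tcp_rot: [0.0, 0.99, 0.138, -0.0]
wrist_force: [0.6, -0.8, 0.7]
width: 1.003
grip_force: 0.0
t: 2.1
position: [0.5714, 0.1574, 0.2014]
tcp_rot: [0.0, 0.99, 0.138, -0.0]
wrist_force: [0.2, -1.3, 0.5]
width: 1.001
grip_force: 0.0
t: 3.1
position: [0.5708, 0.1558, 0.2014]
tcp_rot: [-0.0, 0.667, 0.745, -0.0]
wrist_force: [-1.0, -0.2, -1.2]
width: 1.001
grip_force: 0.0
t: 3.5
position: [0.571, 0.1559, 0.2017]
tcp_rot: [-0.0, 0.612, 0.791, -0.0]
wrist_force: [0.4, -0.3, 0.4]
width: 0.998
grip_force: 0.0
t 3.5 pos [0.571  0.1559 0.2017] yaw 104.51 tilt [-0.0002 -0.0002] move [  1.7  -0.8 187.7] roll -0.003 F [ 0.4 -0.3  0.4] w 0.9984364910992204 g 0.0
[ 0.18950273  0.54574634 -0.74257427  1.66557875  0.40677222  1.09129642
 -0.41873589]
```

```bash
python3 -m crank '[1.7,-0.8,40,0,0,0,40,0,0,0,40,0,0,0,30,0,0,0,20,0,0,0,10,0,0,0,7.7,0,0,0,0,0,0,0,0,0]'
python3 -m crank '[0,0,0,0,0,0,0,0,0,0,0,0,0,0,0,0,0,0,0,0,0,0,0,0,0,0,0,0,0,0,0,0]' 1 40
python3 -c "
from h import *
goal(.5698,.1573,.014,104.7)"
```

```text
t: 4.4
position: [0.5706, 0.1578, 0.015]
tcp_rot: [0.0, 0.611, 0.791, 0.001]
wrist_force: [0.4, -0.3, -0.5]
width: 0.995
grip_force: 0.0
t: 5.2
position: [0.5698, 0.1575, 0.0141]
tcp_rot: [-0.0, 0.611, 0.792, -0.0]
wrist_force: [0.3, -0.4, 0.7]
width: 0.304
grip_force: 0.0
t 5.2 pos [0.5698 0.1575 0.0141] yaw 104.67 tilt [-0.0001 -0.    ] move [-0.2 -0.1  0.1] roll -0.0 F [ 0.3 -0.4  0.7] w 0.30356033407376076 g 0.0
```

```bash
python3 -m crank '[0,0,0,0,0,0,0,0,0,0,0,0,0,0,0,0,0,0,0,0,0,0,0,0]'
python3 -m crank '[0,0,-10,0,0,0,-20,0,0,0,-30,0,0,0,-30,0,0,0,-30,0,0,0,-20,0,0,0,0,0,0,0,0,0]'
python3 - <<'E'
from h import *
goal(.6435,-.148,.2,81)
T=snap('top','top1');S=snap('side','side1')
f=lambda im,x,y,w,h,W,H:cv2.resize(im[y:y+h,x:x+w],(W,H),interpolation=cv2.INTER_CUBIC)
cv2.imwrite('pics/c3.png',np.hstack([f(T['frame'],220,130,100,100,400,400),f(S['frame'],250,120,100,100,400,400)]))
E
```

```text
t: 5.8
position: [0.5699, 0.1575, 0.0141]
tcp_rot: [-0.0, 0.611, 0.792, 0.0]
wrist_force: [1.2, 0.5, 0.1]
width: 0.005
grip_force: 0.0
t: 6.6
position: [0.5699, 0.1573, 0.1543]
tcp_rot: [0.0, 0.611, 0.792, 0.0]
wrist_force: [-0.4, 0.1, -0.2]
width: 0.006
grip_force: 0.0
t 6.6 pos [0.5699 0.1573 0.1543] yaw 104.67 tilt [ 0.0006 -0.0002] move [-314.    -6.   -45.5] roll 0.413 F [-0.4  0.1 -0.2] w 0.005832748261506181 g 0.0
```

View pics/c3.png

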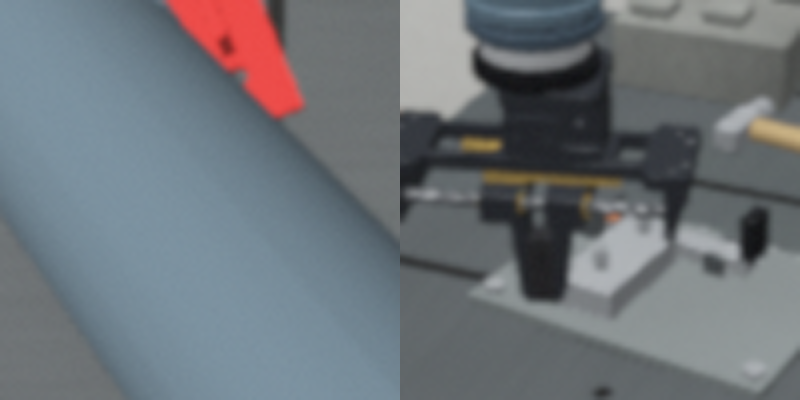

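The fingers shut on nothing, so I'll look at the whole scene and at the depth of the white plate.

Run:
```python
from h import *
T=load('top0');S=load('side0');S1=load('side1')
# height profile in bracket frame from the initial views
c=np.array([.5698,.1573]);a=np.radians(14.7);Q=np.array([[np.cos(a),np.sin(a)],[-np.sin(a),np.cos(a)]])
for n,s,b in(('top',T,(242,172,64,48)),('side',S,(262,215,55,60))):
    x,y,w,h=b
    P=np.array([dep(s,u,v) for u in range(x,x+w) for v in range(y,y+h)]);L=np.c_[(P[:,:2]-c)@Q.T,P[:,2]]*1000
    k=(L[:,2]>16)&(abs(L[:,0])<60)&(abs(L[:,1])<80); print(n,k.sum());print(np.round(L[k][np.argsort(L[k][:,2])][::max(1,k.sum()//15)],0))
cv2.imwrite('pics/s1.png',S1['frame'])
```

```text
top 94
[[ -5. -10.  16.]
 [ -5. -17.  20.]
 [ -6.   6.  25.]
 [ -7. -15.  30.]
 [ -6.  18.  37.]
 [ -5.  11.  41.]
 [ -6.  -1.  46.]
 [ -6.   2.  47.]
 [ -3.  -7.  48.]
 [ -6.  16.  49.]
 [ -4. -10.  49.]
 [ -2.  20.  50.]
 [ -0.  -8.  51.]
 [ -1.   3.  51.]
 [ -3.  17.  52.]
 [ -3.   6.  52.]]
side 87
[[  2.  17.  16.]
 [ -5.  20.  20.]
 [ -6.  10.  22.]
 [  4.  17.  27.]
 [  1.  19.  29.]
 [  1.  19.  32.]
 [ -4.  17.  35.]
 [ -2.  20.  37.]
 [ -6.  -7.  40.]
 [ -6.  -7.  43.]
 [  1.  18.  46.]
 [ -5.  20.  48.]
 [ -5. -14.  49.]
 [ -4. -18.  49.]
 [ -2. -13.  49.]
 [  0.  18.  49.]
 [  0.   3.  51.]
 [  3.   4.  52.]]
```

View pics/s1.png

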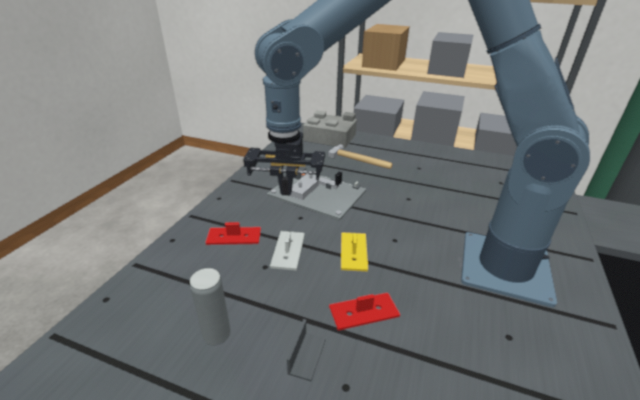

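Run:
```python
from h import *
S=load('side1'); X=manip.read_state()['position']; print(X,proj(S,X),proj(S,X+[0,0,.06]))
print('bracket', proj(S,np.array([.5698,.1573,.008])))
for u,v in [(287,192),(286,187),(285,180)]: print(dep(S,u,v))
for n,s in(('0',load('side0')),('1',S)):
    x,y,w,h=265,225,45,50; m=(s['frame'][y:y+h,x:x+w].min(2)>150).astype(np.uint8)
    c=max(cv2.findContours(m,0,1)[0],key=cv2.contourArea)
    print(cv2.minAreaRect(np.array([at_z(s,*(q[0]+[x,y]),0.008)[:2] for q in c],np.float32)*1000))
```

```text
[0.56909971 0.15698461 0.15307758] (np.float64(286.30975653864095), np.float64(205.41235726051193)) (np.float64(285.50183489447426), np.float64(185.4925517858331))
bracket (np.float64(287.77548786188663), np.float64(248.34230671249577))
[0.56223109 0.16401027 0.19962765]
[0.56344657 0.16605157 0.21507712]
[0.56546828 0.16591046 0.23450975]
((569.912353515625, 157.1597900390625), (71.28131103515625, 153.4925994873047), 14.825847625732422)
((570.0064697265625, 157.11770629882812), (72.14370727539062, 154.14126586914062), 14.671965599060059)
```

Run:
```python
from h import *
S=snap('side','side2');print(manip.read_state()['position'],manip.read_state()['width'])
for v in range(168,202,1): print(v,*[str(np.round(dep(S,u,v),3)) for u in(281,286,291)],S['frame'][v,286])
f=cv2.resize(S['frame'][140:220,230:340],(770,560),interpolation=cv2.INTER_CUBIC);cv2.imwrite('pics/g.png',f)
```

```text
[0.56903898 0.15703147 0.15289985] 0.0024321957172964196
168 [0.57  0.175 0.271] [ 0.781 -0.285 -0.002] [0.544 0.175 0.277] [86 82 77]
169 [0.568 0.18  0.271] [0.552 0.185 0.277] [0.541 0.182 0.278] [86 82 78]
170 [0.567 0.182 0.27 ] [0.551 0.188 0.276] [0.54  0.183 0.276] [84 80 77]
171 [0.567 0.183 0.268] [0.552 0.187 0.273] [0.54  0.185 0.275] [74 73 71]
172 [0.566 0.183 0.265] [0.552 0.187 0.271] [0.539 0.186 0.272] [63 64 63]
173 [0.568 0.181 0.261] [0.551 0.188 0.268] [0.541 0.184 0.268] [65 63 60]
174 [0.573 0.171 0.253] [0.551 0.188 0.266] [0.541 0.182 0.265] [67 64 61]
175 [0.572 0.173 0.25 ] [ 0.757 -0.234 -0.001] [0.54  0.185 0.264] [66 62 59]
176 [0.574 0.17  0.246] [ 0.754 -0.228 -0.002] [0.54  0.185 0.261] [59 55 53]
177 [0.574 0.169 0.243] [0.569 0.152 0.235] [0.541 0.184 0.258] [54 51 50]
178 [0.575 0.169 0.24 ] [0.567 0.157 0.235] [0.551 0.162 0.241] [53 50 49]
179 [0.575 0.169 0.237] [0.566 0.158 0.233] [0.55  0.164 0.24 ] [52 48 49]
180 [0.573 0.172 0.236] [0.563 0.166 0.235] [0.55  0.164 0.237] [47 43 43]
181 [0.574 0.171 0.233] [0.563 0.166 0.232] [0.551 0.162 0.
[... 893 characters left out ...]
.164 0.199] [38 35 35]
194 [0.576 0.17  0.194] [0.565 0.165 0.193] [0.552 0.162 0.195] [52 50 49]
195 [ 0.703 -0.079  0.014] [0.565 0.164 0.19 ] [ 0.67  -0.086  0.017] [92 90 85]
196 [ 0.702 -0.076  0.011] [ 0.687 -0.083  0.011] [ 0.671 -0.089  0.012] [130 129 122]
197 [ 0.701 -0.073  0.01 ] [ 0.685 -0.08   0.009] [ 0.667 -0.081  0.013] [145 145 137]
198 [ 0.697 -0.066  0.011] [ 0.682 -0.072  0.011] [ 0.666 -0.079  0.01 ] [147 147 140]
199 [ 0.701 -0.072  0.002] [ 0.678 -0.063  0.013] [ 0.662 -0.069  0.014] [139 139 132]
200 [ 0.696 -0.063  0.005] [ 0.678 -0.065  0.008] [ 0.66  -0.064  0.013] [119 118 111]
201 [ 0.698 -0.066 -0.002] [ 0.68  -0.067  0.002] [ 0.658 -0.06   0.012] [106 104  98]
```

View pics/g.png

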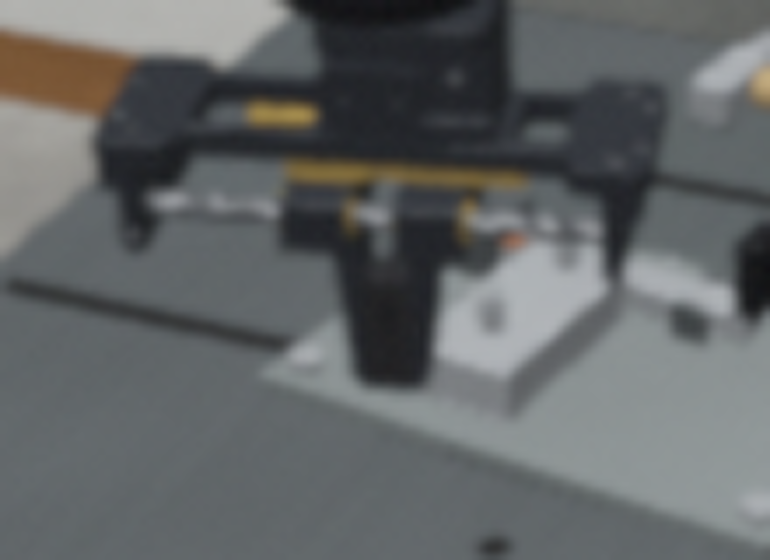

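Reading the fingertip depths, the tips sit at z≈0.191 while the state reports 0.153. The real tips are therefore about 38 mm above the reported TCP, and they closed just over the lug's 50 mm top. The bracket hasn't moved. I'll open, go lower allowing for that offset, and watch the force.

```bash
python3 -m crank '[0,0,0,0,0,0,0,0,0,0,20,0,0,0,30,0,0,0,30,0,0,0,30,0,0,0,10,0,0,0,0,0,0,0,0,0,0,0,0,0]' -1
python3 -m crank '[0,0,20,0,0,0,15,0,0,0,10,0,0,0,5,0,0,0,0,0,0,0,0,0]'
python3 - <<'E'
from h import *
goal(.5695,.1573,-.022,104.7)
S=snap('side','side3')
u=286
for uu in(262,266,270,300,304,308,312,316):
    col=[np.round(dep(S,uu,v),3) for v in range(180,262)]
    c=[p for p in col if .01<p[2]<.2 and abs(p[1]-.165)<.03]
    print(uu,min(c,key=lambda p:p[2]) if c else None)
E
```

```text
t: 7.75
position: [0.571, 0.158, 0.0357]
tcp_rot: [0.001, 0.611, 0.792, 0.001]
wrist_force: [-0.2, -0.7, -1.0]
width: 0.888
grip_force: 0.0
t: 8.35
position: [0.5701, 0.1577, -0.0155]
tcp_rot: [0.0, 0.611, 0.792, 0.0]
wrist_force: [0.0, -1.0, -1.2]
width: 0.996
grip_force: 0.0
t 8.35 pos [ 0.5701  0.1577 -0.0155] yaw 104.67 tilt [0.0004 0.0003] move [-0.2 -0.7  6.5] roll -0.0 F [ 0.  -1.  -1.2] w 0.9959520890555561 g 0.0
262 [0.624 0.192 0.109]
266 [0.622 0.184 0.042]
270 [0.614 0.177 0.022]
300 [0.524 0.174 0.098]
304 [0.521 0.155 0.023]
308 [0.51  0.154 0.029]
312 [0.491 0.173 0.09 ]
316 [0.481 0.17  0.088]
```

```bash
python3 -m crank '[0,-0.5,5,0,0,0,0,0]'
python3 -m crank '[0,0,0,0,0,0,0,0,0,0,0,0,0,0,0,0,0,0,0,0,0,0,0,0,0,0,0,0,0,0,0,0,0,0,0,0,0,0,0,0]' 1 40
python3 -m crank '[0,0,0,0,0,0,0,0,0,0,0,0,0,0,0,0]'
```

```text
t: 8.6
position: [0.5691, 0.1572, -0.0212]
tcp_rot: [-0.0, 0.611, 0.792, -0.0]
wrist_force: [-0.3, -0.1, -0.0]
width: 0.999
grip_force: 0.0
t: 9.6
position: [0.5697, 0.1575, -0.0208]
tcp_rot: [0.0, 0.611, 0.792, 0.0]
wrist_force: [1.7, 1.1, -3.2]
width: 0.12
grip_force: 1.1
t: 10.0
position: [0.5698, 0.1575, -0.0208]
tcp_rot: [0.0, 0.611, 0.792, 0.0]
wrist_force: [1.8, 0.4, -2.2]
width: 0.112
grip_force: 40.0
```

```bash
python3 -m crank '[0,0,-10,0,0,0,-20,0,0,0,-30,0,0,0,-30,0,0,0,-20,0,0,0,0,0,0,0,0,0]'
python3 - <<'E'
from h import *
goal(.6428,-.148,.089,81.0)
S=snap('side','side4')
E
```

```text
t: 10.7
position: [0.5685, 0.1566, 0.0885]
tcp_rot: [-0.0, 0.611, 0.792, -0.001]
wrist_force: [-0.1, -0.3, -5.7]
width: 0.108
grip_force: 40.0
t 10.7 pos [0.5685 0.1566 0.0885] yaw 104.66 tilt [-0.0014 -0.001 ] move [-3.135e+02 -5.200e+00 -3.000e-01] roll 0.413 F [-0.1 -0.3 -5.7] w 0.10846032729481402 g 39.999840343371034
```

```bash
python3 -m crank '[-15,-0.5,0,0,-35,-0.7,0,0,-40,-0.7,0,0,-45,-0.7,0,0,-45,-0.7,0,0,-45,-0.7,0,0,-40,-0.7,0,0,-30,-0.5,0,0,-18.5,0,0,0,0,0,0,0]'
python3 -m crank '[0,0,0,0.08,0,0,0,0.12,0,0,0,0.12,0,0,0,0.093,0,0,0,0,0,0,0,0,0,0,0,0]'
python3 - <<'E'
from h import *
goal(.6428,-.148,.089,81.0)
S=snap('side','side5');T=snap('top','top5')
f=lambda im,x,y,w,h,W,H:cv2.resize(im[y:y+h,x:x+w],(W,H),interpolation=cv2.INTER_CUBIC)
cv2.imwrite('pics/c5.png',np.vstack([f(S['frame'],255,135,120,80,600,400),f(T['frame'],320,120,120,40,600,200)]))
E
```

```text
t: 11.75
position: [0.6425, -0.1538, 0.087]
tcp_rot: [-0.0, 0.614, 0.79, -0.002]
wrist_force: [-0.0, -0.3, -5.5]
width: 0.112
grip_force: 40.0
t: 12.45
position: [0.6433, -0.1471, 0.0886]
tcp_rot: [-0.0, 0.76, 0.65, -0.0]
wrist_force: [-0.0, -0.0, -5.3]
width: 0.11
grip_force: 40.0
t 12.45 pos [ 0.6433 -0.1471  0.0886] yaw 81.13 tilt [-0.0009  0.0003] move [-1.  -0.3 -0.4] roll 0.002 F [-0.  -0.  -5.3] w 0.10969081074039824 g 39.99981832690537
```

View pics/c5.png

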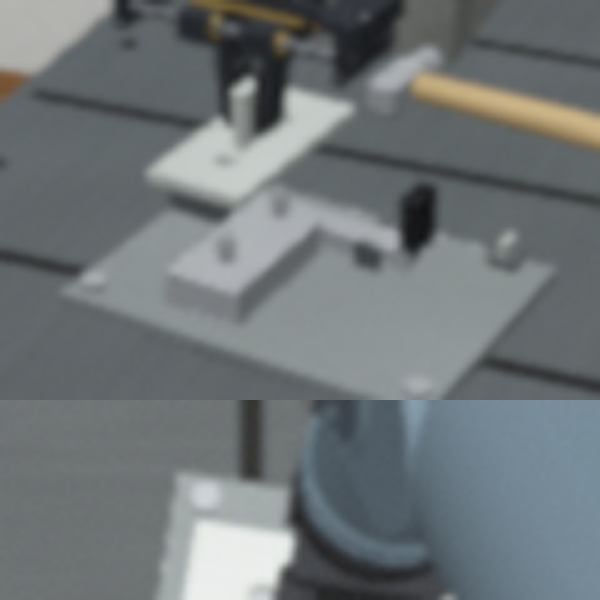

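Run:
```python
from h import *
np.set_printoptions(precision=4,suppress=True)
S=load('side5'); x,y,w,h=278,145,55,35
f=S['frame'][y:y+h,x:x+w]; m=(f.min(2)>140).astype(np.uint8)
P=np.array([dep(S,u,v) for v in range(y,y+h) for u in range(x,x+w) if m[v-y,u-x]]); 
k=abs(P[:,2]-np.median(P[:,2]))<.006; Q=P[k]; A=np.c_[Q[:,:2]-Q[:,:2].mean(0),np.ones(len(Q))]; print('plane',np.linalg.lstsq(A,Q[:,2],rcond=None)[0],k.sum())
zt=.0886+.0208+.008
c=max(cv2.findContours(m,0,1)[0],key=cv2.contourArea)
q=np.array([at_z(S,*(i[0]+[x,y]),zt)[:2] for i in c],np.float32)*1000
q=q[[True]*len(q)]; print(cv2.minAreaRect(q))
pc=lambda a,b:(255+(a+.5)/5-.5,135+(b+.5)/5-.5)
for n,p,z in(('hole',(223,160),zt),('L corner',(147,175),zt),('R corner',(353,104),zt),('front corner',(226,191),zt),('pinLtop',(226,238),.061),('pinLbase',(226,256),.04),('pinRtop',(279,194),.061),('pinRbase',(280,212),.04),('blk L',(168,270),.04),('blk front',(238,297),.04),('blk fr R',(325,226),.04)): print(n,at_z(S,*pc(*p),z))
d=np.radians(-8.9); X=np.array([np.cos(d),np.sin(d)]);Y=np.array([-np.sin(d),np.cos(d)])
# predicted pixel in crop of hole / pins for given centres
g=lambda P:tuple(np.round(((np.array(proj(S,P))-[255,135]+.5)*5-.5),0))
for n,c,z,dy in(('holeL',[.6433,-.1471],zt,.036),('pinLtop',[.6428,-.148],.061,.036),('pinRtop',[.6428,-.148],.061,-.036),('Lbase',[.6428,-.148],.04,.036)):
    p=np.array(c)+Y*dy; print(n,g(np.array([*p,z])))
```

```text
plane [-0.0027 -0.0003  0.1163] 373
((631.3821411132812, -126.42050170898438), (136.0717010498047, 182.11715698242188), 24.453401565551758)
hole [ 0.6485 -0.111   0.1174]
L corner [ 0.6856 -0.0738  0.1174]
R corner [ 0.5979 -0.2196  0.1174]
front corner [ 0.6305 -0.0737  0.1174]
pinLtop [ 0.6458 -0.1075  0.061 ]
pinLbase [ 0.6506 -0.1181  0.04  ]
pinRtop [ 0.6354 -0.1765  0.061 ]
pinRbase [ 0.639  -0.1876  0.04  ]
blk L [ 0.6794 -0.0868  0.04  ]
blk front [ 0.6229 -0.0733  0.04  ]
blk fr R [ 0.6027 -0.1812  0.04  ]
holeL (np.float64(223.0), np.float64(160.0))
pinLtop (np.float64(225.0), np.float64(234.0))
pinRtop (np.float64(280.0), np.float64(189.0))
Lbase (np.float64(226.0), np.float64(261.0))
```

Run:
```python
from h import *
np.set_printoptions(precision=4,suppress=True)
d=np.radians(-8.9); X=np.array([np.cos(d),np.sin(d)]);Y=np.array([-np.sin(d),np.cos(d)]);n=np.array([.6428,-.148])
for nm,b in(('top0',(340,140,80,60)),('side0',(270,165,70,40)),('side5',(270,165,70,40))):
    s=load(nm);x,y,w,h=b
    P=np.array([dep(s,u,v) for u in range(x,x+w) for v in range(y,y+h)])
    L=np.c_[(P[:,:2]-n)@X,(P[:,:2]-n)@Y,P[:,2]]*1000
    for sg in(1,-1):
        for lo,hi in ((46,56),(56,66)):
            k=(L[:,2]>lo)&(L[:,2]<hi)&(abs(L[:,0])<15)&(abs(L[:,1]-36*sg)<15); print(nm,sg,lo,k.sum(),L[k].mean(0) if k.any() else '',np.ptp(L[k],0) if k.any() else '')
    k=(abs(L[:,2]-40)<2.5)&(L[:,1]>-45)&(L[:,1]<75)&(abs(L[:,0])<45)
    print('block x range',np.percentile(L[k,0],[1,50,99]),'y hi',np.percentile(L[k,1],99))
s=load('top0');P=np.array([dep(s,u,v) for u in range(336,431) for v in range(130,246)]);k=(P[:,2]>.009)&(P[:,2]<.016)
L=np.c_[(P[k,:2]-n)@X,(P[k,:2]-n)@Y]*1000;print('base',np.percentile(L,[.3,99.7],axis=0))
```

```text
top0 1 46 9 [-4.283  36.7102 52.9631] [5.3347 8.449  7.9434]
top0 1 56 8 [-0.7302 36.7682 59.3756] [7.8279 7.9163 5.583 ]
top0 -1 46 8 [ -2.9018 -34.961   52.27  ] [10.6894  9.1131  8.681 ]
top0 -1 56 9 [ -1.492  -34.4278  59.2843] [8.6714 7.8602 7.0648]
block x range [-28.9296  -2.1657  26.348 ] y hi 67.69572969761273
side0 1 46 9 [-1.9849 36.5843 52.0767] [ 8.4634 11.1131  9.0438]
side0 1 56 4 [-1.4811 37.8593 59.9123] [5.957  9.4503 4.4785]
side0 -1 46 9 [ -2.4812 -34.9768  51.774 ] [ 7.2644 13.8449  9.5894]
side0 -1 56 3 [ -0.2498 -35.6489  57.4537] [7.2424 5.3637 3.4468]
block x range [-29.2482  -3.9401  26.565 ] y hi 66.80685005273926
side5 1 46 7 [-2.0537 38.3194 51.438 ] [8.9587 4.7943 6.3759]
side5 1 56 6 [-1.9416 36.0144 58.4714] [9.0146 6.3624 4.3535]
side5 -1 46 7 [ -2.642  -33.9337  51.7504] [8.2897 7.7492 7.3773]
side5 -1 56 5 [ -1.9001 -35.1551  57.1107] [ 8.3996 11.7101  2.0018]
block x range [-30.11    -5.0256  26.6304] y hi 69.11998009386707
base [[-180.3908 -113.5229]
 [  97.3534   89.986 ]]
```

```bash
python3 -m crank '[0,-1.6,10,0,0,0,15,0,0,0,10,0,0,0,7,0,0,0,0,0,0,0,0,0,0,0,0,0]'
python3 -c "
from h import *
goal(.6417,-.1468,.0192,81.1)"
```

```text
t: 13.25
position: [0.6428, -0.1469, 0.0477]
tcp_rot: [0.0, 0.76, 0.65, 0.0]
wrist_force: [0.1, 0.2, -5.0]
width: 0.11
grip_force: 40.0
t 13.25 pos [ 0.6428 -0.1469  0.0477] yaw 81.01 tilt [ 0.0011 -0.0001] move [-0.  -1.1 28.5] roll -0.002 F [ 0.1  0.2 -5. ] w 0.11016469630737272 g 39.99989834614098
```

```bash
python3 -m crank '[0,-0.8,3,0,0,0,3,0,0,0,3,0,0,0,3,0,0,0,2,0,0,0,0,0]'
python3 -c "
from h import *
goal(.6417,-.1468,.0192,81.1)"
```

```text
t: 13.85
position: [0.643, -0.1475, 0.0337]
tcp_rot: [0.001, 0.76, 0.649, 0.001]
wrist_force: [4.2, -1.6, -3.6]
width: 0.107
grip_force: 40.0
t 13.85 pos [ 0.643  -0.1475  0.0337] yaw 80.99 tilt [ 0.0032 -0.0007] move [ 0.4 -1.5 14.5] roll -0.002 F [ 4.2 -1.6 -3.6] w 0.10664065109676826 g 40.017795553430915
```

```bash
python3 -m crank '[0,1,0,0,0,0,3,0,0,0,2,0,0,0,0,0]'
python3 -c "
from h import *
goal(.6427,-.1472,.0192,81.1)"
```

```text
t: 14.25
position: [0.6437, -0.1478, 0.0283]
tcp_rot: [0.001, 0.76, 0.649, 0.001]
wrist_force: [6.4, -2.9, -4.0]
width: 0.111
grip_force: 40.0
t 14.25 pos [ 0.6437 -0.1478  0.0283] yaw 80.99 tilt [ 0.0027 -0.0008] move [ 0.4 -1.1  9.1] roll -0.002 F [ 6.4 -2.9 -4. ] w 0.11132209565395676 g 40.02691253554076
```

```bash
python3 -m crank '[-0.5,1.5,0,0,0,0,3,0,0,0,2,0,0,0,0,0]'
python3 -c "
from h import *
goal(.6437,-.1478,.0192,81.1)"
```

```text
t: 14.65
position: [0.6437, -0.1479, 0.0225]
tcp_rot: [-0.0, 0.76, 0.65, -0.0]
wrist_force: [4.7, -1.9, -7.0]
width: 0.108
grip_force: 40.0
t 14.65 pos [ 0.6437 -0.1479  0.0225] yaw 81.01 tilt [-0.0001  0.    ] move [ 0.1 -0.   3.3] roll -0.002 F [ 4.7 -1.9 -7. ] w 0.10754368647562564 g 40.01217280514538
```

```bash
python3 -m crank '[0,0.8,1.5,0,0,0,1.5,0,0,0,0.5,0,0,0,0,0,0,0,0,0]'
python3 -c "
from h import *
goal(.6437,-.1478,.0192,81.1)"
```

```text
t: 15.15
position: [0.6439, -0.1478, 0.0192]
tcp_rot: [-0.0, 0.76, 0.65, -0.0]
wrist_force: [1.6, -0.9, -6.2]
width: 0.108
grip_force: 40.0
t 15.15 pos [ 0.6439 -0.1478  0.0192] yaw 81.01 tilt [-0.0013  0.0001] move [-0.1 -0.2  0. ] roll -0.002 F [ 1.6 -0.9 -6.2] w 0.10773181436102709 g 40.00178371556103
```

```bash
python3 -m crank '[0,0.3,0.7,0,0,0,0,0,0,0,0,0]'; python3 -m crank '[0,0,0.7,0,0,0,0,0,0,0,0,0]'
```

```text
t: 15.45
position: [0.6439, -0.1478, 0.0192]
tcp_rot: [-0.001, 0.76, 0.65, -0.001]
wrist_force: [-5.5, -1.3, 4.2]
width: 0.109
grip_force: 40.0
t: 15.75
position: [0.6439, -0.1478, 0.0192]
tcp_rot: [-0.0, 0.76, 0.649, -0.001]
wrist_force: [-7.8, -0.4, 9.5]
width: 0.111
grip_force: 40.0
```

```bash
python3 -m crank '[0,0,-1,0,0,0,0,0,0,0,0,0,0,0,0,0,0,0,0,0,0,0,0,0,0,0,0,0,0,0,0,0]' 0.1
python3 -m crank '[0,0,-10,0,0,0,-25,0,0,0,-30,0,0,0,-35,0,0,0,-20,0,0,0,0,0,0,0,0,0]'
python3 - <<'E'
from h import *
np.set_printoptions(precision=4,suppress=True)
d=np.radians(-8.95); X=np.array([np.cos(d),np.sin(d)]);Y=np.array([-np.sin(d),np.cos(d)]);n=np.array([.6439,-.1478]);h=n-.095*X-.062*Y
goal(h[0],h[1],.036,81.0)
S=snap('side','side6')
x,y,w,hh=275,160,65,45; m=(S['frame'][y:y+hh,x:x+w].min(2)>150).astype(np.uint8)
P=np.array([dep(S,u,v) for v in range(y,y+hh) for u in range(x,x+w)]);k=(abs(P[:,2]-.048)<.004);Q=P[k]
A=np.c_[Q[:,:2]-Q[:,:2].mean(0),np.ones(k.sum())];print(k.sum(),np.linalg.lstsq(A,Q[:,2],rcond=None)[0]);print(cv2.minAreaRect((Q[:,:2]*1000).astype(np.float32)))
# mark & handle clouds in nest frame
P=np.array([dep(S,u,v) for v in range(165,205) for u in range(320,375)]);L=np.c_[(P[:,:2]-n)@X,(P[:,:2]-n)@Y,P[:,2]]*1000
k=(L[:,2]>55)&(abs(L[:,0]+95)<30)&(abs(L[:,1]+62)<30);print('handle',k.sum(),L[k].mean(0),np.percentile(L[k],[5,95],axis=0))
k=(L[:,2]>25)&(L[:,0]<-120)&(L[:,0]>-180)&(abs(L[:,1]+85)<30);print('mark',L[k])
E
```

```text
t: 16.55
position: [0.6449, -0.1479, 0.0192]
tcp_rot: [-0.0, 0.76, 0.649, 0.0]
wrist_force: [0.1, 0.2, 0.4]
width: 0.449
grip_force: 0.0
t: 17.25
position: [0.6448, -0.1481, 0.1395]
tcp_rot: [0.0, 0.76, 0.65, 0.0]
wrist_force: [-0.6, 0.3, -0.7]
width: 0.452
grip_force: 0.0
t 17.25 pos [ 0.6448 -0.1481  0.1395] yaw 81.01 tilt [ 0.0004 -0.0004] move [-61.9 -95.9 103.4] roll 0.0 F [-0.6  0.3 -0.7] w 0.45211484053033196 g 0.0
446 [-0.0117  0.0047  0.0469]
((642.4481811523438, -148.79071044921875), (155.43692016601562, 199.54306030273438), 77.60690307617188)
handle 49 [-99.2816 -58.2666  67.0214] [[-104.8465  -73.3567   55.7318]
 [ -90.8937  -48.0319   74.0519]]
mark [[-147.1208 -109.1624   29.9373]
 [-148.1396  -98.3969   31.6381]
 [-148.8128 -105.8234   28.0744]
 [-146.9715  -92.9537   30.0036]
 [-149.6136  -95.5896   29.4713]
 [-149.8346 -104.1053   25.1899]
 [-146.8932  -93.8518   25.464 ]]
```

```bash
python3 -m crank '[-12,-19,0,0,-18,-28,0,0,-18,-28,0,0,-14,-21,0,0,0,0,30,0,0,0,30,0,0,0,0,0,0,0,0,0]'
python3 - <<'E'
from h import *
goal(.5405,-.1943,-.002,81.0)
S=snap('side','side7')
cv2.imwrite('pics/c7.png',cv2.resize(S['frame'][125:215,265:385],(800,600),interpolation=cv2.INTER_CUBIC))
E
```

```text
t: 18.1
position: [0.5397, -0.1936, 0.0786]
tcp_rot: [-0.001, 0.76, 0.65, -0.0]
wrist_force: [0.8, -0.1, 0.6]
width: 0.45
grip_force: 0.0
t 18.1 pos [ 0.5397 -0.1936  0.0786] yaw 81.03 tilt [-0.002   0.0012] move [-0.6  1.  80.6] roll 0.001 F [ 0.8 -0.1  0.6] w 0.4496060780883456 g 0.0
```

View pics/c7.png

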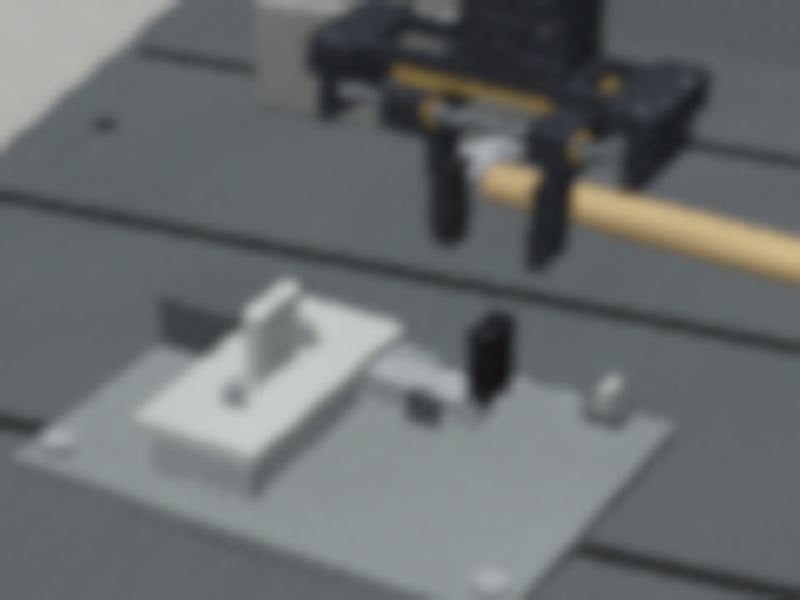

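The bracket lies seated with the pin showing in its hole (crop 237,393). The fingers straddle the handle (490,355), and the mark is at (608,395). I'll lower and pinch.

```bash
python3 -m crank '[0,0,25,0,0,0,25,0,0,0,15,0,0,0,10,0,0,0,5,0,0,0,0,0]'
python3 -m crank '[0,0,0,0,0,0,0,0,0,0,0,0,0,0,0,0,0,0,0,0,0,0,0,0,0,0,0,0]' 1 50
python3 -m crank '[0,0,0,0,0,0,0,0]'
python3 -c "
from h import *
goal(.5405,-.1943,-.002,81.0)"
```

```text
t: 18.75
position: [0.5406, -0.1941, -0.0007]
tcp_rot: [0.0, 0.76, 0.65, 0.0]
wrist_force: [0.3, -0.4, -0.5]
width: 0.452
grip_force: 0.0
t: 19.45
position: [0.5416, -0.1945, -0.0002]
tcp_rot: [0.001, 0.76, 0.649, 0.001]
wrist_force: [4.6, -1.9, 2.6]
width: 0.18
grip_force: 50.0
t: 19.65
position: [0.5413, -0.1944, -0.0003]
tcp_rot: [0.001, 0.76, 0.649, 0.0]
wrist_force: [5.0, -0.6, 4.9]
width: 0.178
grip_force: 50.0
t 19.65 pos [ 5.413e-01 -1.944e-01 -3.000e-04] yaw 81.01 tilt [ 0.0017 -0.0005] move [-0.  -0.8  1.7] roll 0.0 F [ 5.  -0.6  4.9] w 0.1782214595329934 g 50.00221956521273
```

```bash
python3 -m crank '[0,-4,0,0,0,-7,0,0,0,-9,0,0,0,-10,0,0,0,-10,0,0,0,-7,0,0,0,-5,0,0,0,0,0,0,0,0,0,0]'
python3 - <<'E'
from h import *
np.set_printoptions(precision=1,suppress=True)
p=np.mean([manip.read_state()['position']],0);d=np.radians(-8.95); X=np.array([np.cos(d),np.sin(d)]);Y=np.array([-np.sin(d),np.cos(d)]);n=np.array([.6439,-.1478])
print('pull',(p[:2]-[.5413,-.1944])@X*1000)
for c in('side','top'):
    S=snap(c,c+'8')
    px=[proj(S,np.array([*(n-.149*X+o*Y),.03])) for o in(-.105,-.05)]; print(c,px)
T=load('top8');S=load('side8')
a=cv2.resize(S['frame'][165:205,320:370],(500,400),interpolation=cv2.INTER_CUBIC)
b=cv2.resize(T['frame'][205:245,385:430],(300,267),interpolation=cv2.INTER_CUBIC)
b=np.vstack([b,np.zeros((133,300,3),np.uint8)])
cv2.imwrite('pics/c8.png',np.hstack([a,b]))
E
```

```text
t: 20.55
position: [0.4912, -0.1866, -0.0002]
tcp_rot: [0.002, 0.76, 0.649, 0.001]
wrist_force: [9.9, -2.3, -0.6]
width: 0.177
grip_force: 50.0
pull -50.68781266539349
side [(np.float64(356.988865224385), np.float64(182.6431664747095)), (np.float64(350.1621848685038), np.float64(189.71712085667798))]
top [(np.float64(411.98861787783363), np.float64(227.99378532957942)), (np.float64(391.84090529166315), np.float64(224.5696316194664))]
```

View pics/c8.png

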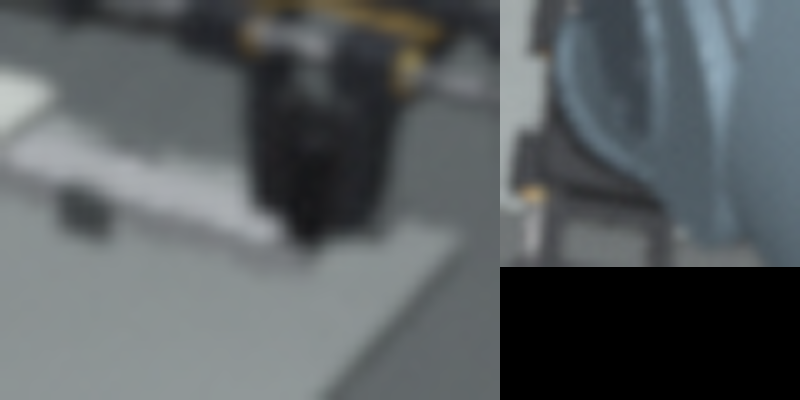

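Run:
```python
from h import *
np.set_printoptions(precision=4,suppress=True)
d=np.radians(-8.95); X=np.array([np.cos(d),np.sin(d)]);Y=np.array([-np.sin(d),np.cos(d)]);n=np.array([.6439,-.1478])
T=load('top0')
def cen(s,x,y,w,h):
    g=s['frame'][y:y+h,x:x+w].astype(float).mean(2); print(np.round(g).astype(int)); b=np.clip(g-185,0,None); v,u=np.mgrid[y:y+h,x:x+w]; return (u*b).sum()/b.sum(),(v*b).sum()/b.sum()
a=cen(T,405,222,12,10)
for k in('side0','side6','side7'):
    S=load(k); b=cen(S,351,177,11,11); M=tri(T,a,S,b); print(a,b,M,(M[:2]-n)@X*1000,(M[:2]-n)@Y*1000)
for z in(.025,.031,.037):
    for s,c in((T,a),(S,b)):
        q=at_z(s,*c,z)[:2]-n; print(z,q@X*1000,q@Y*1000)
```

```text
[[165 164 160 158 161 162 163 162 164 161 144 122]
 [164 158 148 145 149 151 150 152 157 157 139 118]
 [161 149 136 134 135 135 128 133 140 149 136 116]
 [159 143 139 147 151 145 140 135 141 149 137 115]
 [159 144 150 176 188 187 182 176 174 167 143 119]
 [157 140 146 175 193 199 202 203 199 182 147 121]
 [158 137 125 136 149 158 168 179 183 168 138 117]
 [157 133 115 113 119 121 127 139 150 143 124 115]
 [155 134 116 117 116 115 114 126 140 135 119 113]
 [159 143 133 131 126 120 116 129 145 135 116 111]]
[[101 100 100 101 102 100 100 101 101 100 100]
 [101 101 102 100 101 101 101 100 100 100 100]
 [102 101 101 101 102 102 101 102 101 100 100]
 [101 101 101 101 104 109 109 105 100  99  99]
 [101 101 101 105 117 133 132 113 102 100  99]
 [102 101 101 113 137 155 147 120 103  99  99]
 [111 104 105 123 146 151 133 110 100  98  99]
 [127 114 109 121 133 127 113 102  97  96  98]
 [134 120 111 118 123 113 104  99  94  95  99]
 [132 115 103 109 114 106 101  95  97 102 106]
 [134 116  99  95  95  94  93  94 107 121 123]]
(np.float64(411.08333333333337), np.float64(226.92982456140354)) (np.fl
[... 878 characters left out ...]

 [103 102 103 106 118 135 134 116 104 100 100]
 [104 103 104 116 139 157 149 122 104 101 101]
 [114 106 107 124 149 154 134 113 102 101 101]
 [131 117 110 124 136 130 115 104  99 100 100]
 [137 122 113 120 125 116 106 101  96  97 100]
 [135 117 104 111 115 109 102  98  98 105 108]
 [135 119 100  96  98  96  95  96 109 123 124]]
(np.float64(411.08333333333337), np.float64(226.92982456140354)) (np.float64(nan), np.float64(nan)) [nan nan nan] nan nan
0.025 -145.8094435767377 -103.15712839101087
0.025 nan nan
0.031 -146.68080744274147 -102.02156953212813
0.031 nan nan
0.037 -147.55217130874527 -100.88601067324537
0.037 nan nan<stdin>:6: RuntimeWarning: invalid value encountered in scalar divide
```

```bash
python3 -m crank '[0,-1,0,0,0,-1,0,0,0,0,0,0,0,0,0,0,0,0,0,0]'
python3 - <<'E'
from h import *
np.set_printoptions(precision=4,suppress=True)
d=np.radians(-8.95); X=np.array([np.cos(d),np.sin(d)]);Y=np.array([-np.sin(d),np.cos(d)]);n=np.array([.6439,-.1478])
st=manip.read_state();print('pull',(st['position'][:2]-[.5413,-.1944])@X*1000,st['grip_force'],st['wrist_force'])
# handle/bar end seen vs. expected: compare bracket lug and plate in side7 and now; slide's bar end
S=snap('side','side9');S7=load('side7')
print('bracket area diff',np.abs(S['frame'][165:200,283:312].astype(int)-S7['frame'][165:200,283:312]).mean())
from cell import close_job
print(close_job())
E
```

```text
t: 21.15
position: [0.4896, -0.1864, -0.0002]
tcp_rot: [0.002, 0.76, 0.649, 0.002]
wrist_force: [9.4, -3.7, -0.0]
width: 0.173
grip_force: 50.0
pull -52.305606527540014 50.033951103687286 [ 9.3567 -3.6635 -0.0241]
bracket area diff 0.5307060755336618
the job is handed in; nothing more can be done
None
```

I handed the job in with the bracket seated on the pins and released, and the gripper holding the slide about 52 mm out. I estimated the mark at 52–54 mm. The gripper hid the mark from both cameras, so I set the final alignment from measurements, not by eye; I don't have the verdict.

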